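# Put the baby's brush and comb away in the grooming tray

## Task

Put the wooden hairbrush and the wooden comb away in the grooming tray, each lying flat on the bottom of the recess cut to its outline: the brush bristles up with its head in the wide symmetrical bay, the comb with its teeth in the lopsided bay, both handles in the narrow slots. Set them down rather than dropping them, and leave the jar, the teether and the rattle where they are.

Things in the scene. Friction and masses are not known exactly. Their poses are not given: they have to be found in the camera images.
- tray: Low light-wood tray, fixed, 216 (x) by 189 (y) mm, 16 mm high; origin at the centre of its underside. Bottom 6 mm thick. Two recesses 10 mm deep lie side by side, x -98 to 98 mm: narrow handle slots at the -x end (x -98 to -45), wide bays at the +x end (x 5 to 98). Between (x -45 to 5) a finger channel is cut down to the bottom across the whole width, open at both sides.
- brush_place (a point): Where the brush's origin belongs, on the bottom of the symmetrical +y recess, at (0, 48.5, 6) mm in the tray; axes as the tray; the brush's x goes along this x. Recess from here: slot y -19 to 19 mm, bay y -36 to 36 mm.
- comb_place (a point): Where the comb's origin belongs, on the bottom of the lopsided -y recess, at (0, -31.5, 6) mm in the tray; axes as the tray; the comb's x goes along this x. Recess from here: slot y -19 to 19 mm, bay y -53 to 19 mm.
- brush: Wooden hairbrush on its back, bristles up (+z), 180 mm long along x, about 90 g. Origin at mid-length on its underside. Straight handle x -90 to 20 mm, 22 mm wide, 20 mm thick; oval head x 19 to 90 mm, 56 mm wide, 14 mm thick, bristles up to z = 29 mm. Balances near x = 5 mm.
- brush_tip (a point): Head end of the brush, at (90, 0, 0) mm in its frame.
- comb: Wooden wide-toothed comb lying flat, 180 mm long along x, about 50 g. Origin under its bar at mid-length. The bar (handle and back in one) is 22 mm wide, 14 mm thick, full length; the teeth, z 3 to 10 mm, stick out to -y from x = 23 to 89 mm, as far as y = -45 mm. Bare handle x -90 to 20 mm. Balances near x = 5 mm.
- comb_tip (a point): Toothed end of the comb's bar, at (90, 0, 0) mm in its frame.
- jar: Closed glass jar with metal lid, 68 mm across, 100 mm tall, standing; origin at the centre of its underside. Leave alone.
- teether: Beige silicone teething ring, 76 mm across, 14 mm thick, lying flat; origin at the centre of its underside. Leave alone.
- rattle: Blue plastic rattle lying flat, 150 mm long along x, big disc (60 mm across, 24 mm thick) at the +x end; origin on its underside in the middle. Leave alone.

How it is judged:
At the end, for the whole second after the job is handed in: Brush and comb each lie at rest in their own recess: underside within 4 mm of the recess bottom, tilted less than 4 degrees (brush bristles up), centre within 13 mm along and 12 mm across of its place, head or teeth at the wide-bay end (the tip more than 70 mm beyond the recess's middle) (x of brush in the frame of brush_place between -0.013 and 0.013 m and y of brush in the frame of brush_place between -0.012 and 0.012 m and z of brush in the frame of brush_place below 0.004 m and angle between each of brush, comb's own z axis and vertical below 0.07 rad and x of brush_tip in the frame of brush_place above 0.07 m and linear speed of each of brush, comb below 0.02 m/s and x of comb in the frame of comb_place between -0.013 and 0.013 m and y of comb in the frame of comb_place between -0.012 and 0.012 m and z of comb in the frame of comb_place below 0.004 m and x of comb_tip in the frame of comb_place above 0.07 m); the robot touches nothing.
It fails at once if the brush is let go of in the air, more than about 40 mm above where it would lie (height (world z) of brush above 0.05 m and contact force between the fingers and brush below 0.2 N).
It fails at once if the comb is let go of in the air, more than about 40 mm above where it would lie (height (world z) of comb above 0.05 m and contact force between the fingers and comb below 0.2 N).
It fails at once if the jar is moved more than 30 mm or tipped (distance of jar from where it was at the start of the episode above 0.03 m or angle between jar's own z axis and vertical above 0.35 rad).
It fails at once if the teether is moved more than 30 mm (distance of teether from where it was at the start of the episode above 0.03 m).
It fails at once if the rattle is moved more than 30 mm (distance of rattle from where it was at the start of the episode above 0.03 m).
It also fails if it takes over 54 s, if anything falls off the work surface, if the arm or the gripper's body presses on something with over 40 N, if the wrist force passes 120 N, or if a joint passes its speed limit or range.

## Robot

A 6-joint arm with a two-finger parallel gripper is mounted at the origin on the work surface. World frame = base frame: x ahead of the robot, y to its left, z up, the work surface at z = 0. Lengths are in m, angles in rad, forces in N, time in s.
With the tool pointing down it reaches from about 0.3 to 0.85 m from the base axis. Payload 5.4 kg.
Tool frame: the origin (TCP) lies where the fingers leave the gripper's body, on its centre line; the fingertips stand 73 mm ahead of it and the grasp point (between the pads) lies 54 mm ahead of it (env.tcp_to_grasp is the z of the grasp point in the tool frame, in m); z points along the fingers, y is the line along which they close (so a half turn about z gives the same grasp; the last joint's range is limited). The gripper opens to 85 mm and grips with 20 to 120 N. Pads are 22 mm wide; open, the fingers measure 114 mm over their backs; the gripper's body (76 mm by 85 mm) begins 54 mm behind the grasp point. The pads swing forward as they close: fully open they stand 13 mm farther back than shut.
Start: joints at [0.922, 0.158, 1.597, -0, 1.386, -0.21], TCP at [0.244, 0.521, 0.304] pointing down, gripper open.
Joint ranges: [-2.91, 2.91], [-0.94, 2.29], [0.18, 2.7], [-1.29, 4.43], [0.17, 2.64], [-3, 3]. Speed limits (rad/s): [2.57, 2.57, 3.14, 3.14, 3.14, 3.14].

## Interface

Orientations are given as a unit quaternion [w, x, y, z].
In Python, from station import env gives the robot as it stands.
- The arm moves only by the shell command python3 -m handwheel 'ROWS' [FORCE]. ROWS is JSON, one flat list of numbers, 7 for each row, row after row: the shift along the world's x, y, z normalised to -1 to 1, where 1 is 0.4 m, then the turn, a rotation vector about the world's x, y, z normalised to -1 to 1, where 1 is 60 degrees, then the opening, from 0 (shut) to 1 (fully open). A call has 1 to 20 rows; each row is the pose to reach, as a shift and turn from the pose commanded when the call began; what a row does not reach only later rows make up. A row lasts 1/8 s, in which the tool goes at most 62.5 mm and 10.7 degrees, less where a joint would pass 70% of its speed; a pose out of reach is approached as far as the arm can. A call with a number of a shift or a turn outside -1 to 1 is refused whole. A call with a gripper value outside its range is refused whole. The fingers move at their own pace and stop on an object; FORCE is the grip in N (left out, the last holds). Time passes only in rows, so rows that repeat a pose let the fingers close. It gives the time, the measured TCP pose, the force, the opening and the grip force at its end, in the units of the state.
- env.observe(): the state, without advancing time (a new reading comes with each control period).
- env.read_camera(name): name is "scene" or "side" or "wrist"; returns the picture (400x640x3 uint8, red, green, blue); there is no depth.
- env.calibration(name): a dict with "camera_matrix" (3x3 intrinsics, pixels), "xyz" and "attitude" of the camera in the world; the wrist camera has in their place "T_tool_cam" (4x4, takes a point from camera to tool coordinates, whose origin is the TCP and whose axes are the flange's). Camera axes: x right, y up, looking along -z (the intrinsics and any distortion apply to the point x, -y, -z); pixel columns grow to the right and rows downward; lengths in m; the calibration is good to about 2 mm. A picture is of the moment at which its call begins: read the wrist's pose just before it. calibration takes no time and is no camera call.
- env.finish_job(): hands the job in; it is judged then, once.
The state is a dict: "time_s": time; "joint_pos": joint angles; "qvel": joint speeds; "tau": joint torques, N m; "tool_pos": TCP position; "tcp_rot": TCP orientation; "force": force on the tool from outside, world axes, zero at the start; "moment": the same for the moment, N m; "width": opening from 0.0 (shut) to 1.0 (fully open); "grip_force": force on a finger pad.
Only numpy, scipy, OpenCV 4.12 (cv2) and the standard library are available. Lean on these libraries where they do the work, as an engineer would, in place of code of your own. Each camera call takes 0.05 s, during which the arm holds its last target. There are 200 camera calls.

## Working session

There is one attempt and no reset: what is moved stays moved. The work goes in short steps, Python scripts to look and compute and a shell command to move; the robot and the scene stay as the last step left them, time stands still between calls to the robot, and variables do not carry over. Pictures are saved under pics/ and viewed, at most 11 in all, crops included, and the job is handed in when it is done.

```bash
mkdir -p pics; python3 - <<'E'
from station import env
import cv2,json
for n in("scene","side"):
    im=env.read_camera(n); cv2.imwrite(f"pics/{n}0.png",im[:,:,::-1]); print(n,env.calibration(n))
print(env.calibration("wrist"));print(env.observe(),env.tcp_to_grasp)
E
```

```text
scene {'camera_matrix': array([[431.40037021,   0.        , 317.56942414],
       [  0.        , 431.40037021, 206.18244898],
       [  0.        ,   0.        ,   1.        ]]), 'xyz': array([1.13023258, 0.19944104, 1.01018725]), 'attitude': array([0.52535675, 0.13352025, 0.21427894, 0.8125621 ])}
side {'camera_matrix': array([[481.21021105,   0.        , 329.40355258],
       [  0.        , 481.21021105, 198.4479899 ],
       [  0.        ,   0.        ,   1.        ]]), 'xyz': array([ 0.22605028, -0.75235729,  0.92852664]), 'attitude': array([ 0.90623236,  0.35006845, -0.08861035, -0.21987086])}
{'camera_matrix': array([[328.32114121,   0.        , 319.49000511],
       [  0.        , 328.32114121, 198.54795205],
       [  0.        ,   0.        ,   1.        ]]), 'T_tool_cam': array([[ 1.21808558e-03,  9.59220421e-01,  2.82656506e-01,
         7.22348576e-02],
       [ 9.99999223e-01, -1.24349634e-03, -8.94992894e-05,
        -1.24043393e-03],
       [ 2.65632784e-04,  2.82656395e-01, -9.59221190e-01,
        -7.13337708e-02],
       [ 0.00000000e+00,  0.00000000e+00,  0.00000000e+00,
         1.00000000e+00]])}
{'time_s': 0.1, 'joint_pos': array([ 9.21937157e-01,  1.58984861e-01,  1.59813757e+00,  1.48340562e-05,
        1.38623803e+00, -2.10123884e-01]), 'qvel': array([ 1.85421839e-03, -3.02359295e-03, -2.47631854e-03, -5.74662894e-05,
       -5.02925368e-04, -4.61652334e-04]), 'tau': array([ 9.09509727e-04, -3.96985137e+01, -3.32340288e+01, -2.36186070e-04,
        4.16145383e-03, -2.50328287e-05]), 'tool_pos': array([0.24401455, 0.52017095, 0.30300026]), 'tcp_rot': array([-3.74692296e-04,  2.17613714e-01,  9.76034574e-01, -8.00588674e-04]), 'force': array([-0.28493073,  0.08121777, -0.49082082]), 'moment': array([-0.02893498, -0.02241179,  0.01806765]), 'grip_force': 0.0, 'width': 1.0016702902052992} 0.0539
```

View pics/scene0.png

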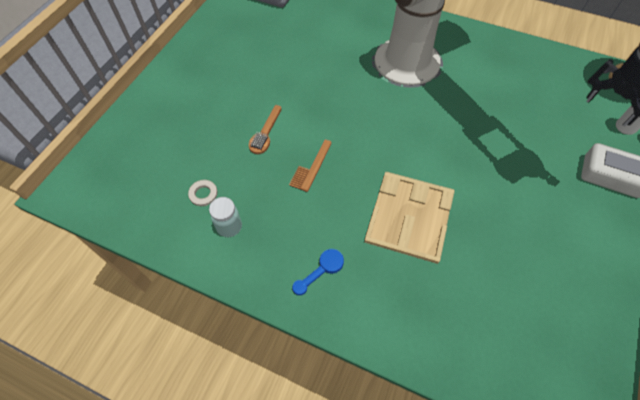

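View pics/side0.png

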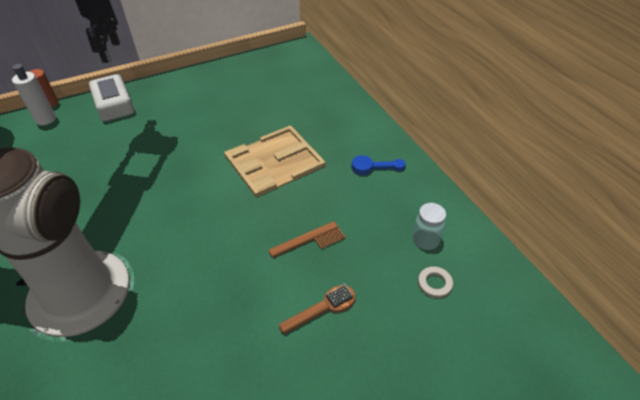

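The scene view shows the brush from (278,108) to its head at (259,145), the comb from (327,142) to (308,188), and the tray corners at (386,174), (454,188), (439,260) and (366,240). The jar, teether and rattle sit well apart from them, on the table's +x side.

```bash
cat > h.py <<'E'
import numpy as np,cv2
from scipy.spatial.transform import Rotation as R
from station import env
def rot(q): return R.from_quat(np.r_[q[1:],q[0]]).as_matrix()
def cam(n):
    c=env.calibration(n)
    if n!="wrist": return c["camera_matrix"],rot(c["attitude"]),c["xyz"]
    o=env.observe();T=np.eye(4);T[:3,:3]=rot(o["tcp_rot"]);T[:3,3]=o["tool_pos"];T=T@c["T_tool_cam"]
    return c["camera_matrix"],T[:3,:3],T[:3,3]
def cast(c,uv,z):
    K,Rm,p=c;uv=np.atleast_2d(uv).astype(float)
    d=np.c_[uv,np.ones(len(uv))]@np.linalg.inv(K).T*[1,-1,-1]@Rm.T
    return p+d*((z-p[2])/d[:,2])[:,None]
def masks(im):
    h=cv2.cvtColor(im,cv2.COLOR_RGB2HSV)
    return cv2.inRange(h,(5,130,60),(14,255,255)),cv2.inRange(h,(13,50,120),(25,145,255))
def blobs(m,a=150):
    cs,_=cv2.findContours(m,cv2.RETR_EXTERNAL,cv2.CHAIN_APPROX_NONE)
    return [c for c in cs if cv2.contourArea(c)>a]
def rect(P): 
    r=cv2.minAreaRect((P[:,:2]*1000).astype(np.float32));return np.round(cv2.boxPoints(r)).astype(int).tolist()
E
python3 - <<'E'
from h import *
for n in("scene","side"):
    c=cam(n);im=env.read_camera(n)
    for k,m in enumerate(masks(im)):
        for b in blobs(cv2.morphologyEx(m,cv2.MORPH_CLOSE,np.ones((3,3)))):
            x,y,w,h=cv2.boundingRect(b)
            if not(60<y+h/2<330 and 150<x<470) or w>120: continue
            P=cast(c,b[:,0],[.012,.016][k])
            print(n,["brown","tray"][k],(x,y,w,h),rect(P),np.round(P[:,:2].mean(0)*1000))
E
```

```text
scene brown (290, 141, 41, 50) [[415, -91], [416, -142], [595, -137], [593, -85]] [ 516. -105.]
scene brown (262, 106, 19, 28) [[354, -283], [356, -304], [464, -294], [462, -272]] [ 411. -288.]
scene tray (365, 173, 89, 89) [[430, 276], [451, 87], [669, 111], [649, 299]] [553. 195.]
scene tray (289, 140, 42, 51) [[414, -88], [416, -143], [596, -138], [594, -83]] [ 520. -107.]
scene tray (249, 105, 32, 47) [[354, -302], [534, -310], [536, -255], [357, -247]] [ 466. -283.]
side brown (280, 288, 75, 45) [[358, -301], [532, -313], [536, -269], [361, -256]] [ 452. -290.]
side brown (270, 222, 74, 35) [[413, -92], [415, -146], [591, -141], [589, -87]] [ 507. -108.]
side tray (225, 126, 100, 68) [[429, 274], [451, 76], [667, 100], [645, 298]] [544. 187.]
```

```bash
python3 -m handwheel '[0.59,-0.825,0,0,0,0.5,1, 0.59,-0.825,0,0,0,0.5,1, 0.59,-0.825,0,0,0,0.5,1, 0.59,-0.825,0,0,0,0.5,1, 0.59,-0.825,0,0,0,0.5,1, 0.59,-0.825,0,0,0,0.5,1, 0.59,-0.825,0,0,0,0.5,1, 0.59,-0.825,0,0,0,0.5,1, 0.59,-0.825,0,0,0,0.5,1, 0.59,-0.825,0,0,0,0.5,1, 0.59,-0.825,0,0,0,0.5,1]'
cat > look.py <<'E'
from h import *;import sys
c=cam("wrist");im=env.read_camera("wrist");cv2.imwrite(f"pics/{sys.argv[1]}.png",im[:,:,::-1])
for k,m in enumerate(masks(im)):
    for b in blobs(cv2.morphologyEx(m,cv2.MORPH_CLOSE,np.ones((3,3))),500):
        P=cast(c,b[:,0],[.014,.016][k]);x=P[:,0]*1000;y=P[:,1]*1000
        print(["brown","tray"][k],cv2.boundingRect(b),rect(P))
        if k==0:
            for a in range(int(x.min())+5,int(x.max()),15):
                s=abs(x-a)<1.5
                if s.any(): print(a,np.round([y[s].min(),y[s].max()],1),end="; ")
            print()
o=env.observe();print(o["time_s"],o["tool_pos"],o["tcp_rot"])
E
python3 look.py tray
```

```text
time_s: 1.58
tool_pos: [0.4797, 0.1915, 0.3039]
tcp_rot: [-0.0, -0.043, 0.999, 0.0]
force: [0.2, -0.3, 0.3]
width: 0.999
grip_force: 0.0
brown (25, 82, 61, 159) [[412, -86], [414, -145], [592, -138], [589, -79]]
417 [-112.5  -85.7]; 432 [-112.4  -85.5]; 447 [-111.7  -90.7]; 462 [-110.9  -90.4]; 477 [-109.9  -87.3]; 492 [-109.9  -82.6]; 507 [-108.7  -82.1]; 522 [-108.6  -88.6]; 537 [-136.6  -86.8]; 552 [-132.2  -81.8]; 567 [-138.9  -85.8]; 582 [-137.8  -79.4]; 
tray (226, 132, 175, 177) [[430, 274], [450, 86], [666, 109], [646, 297]]
1.625 [0.47982717 0.19130564 0.30392454] [ 8.31514345e-06 -4.31702758e-02  9.99067729e-01  7.05887716e-06]
```

View pics/tray.png

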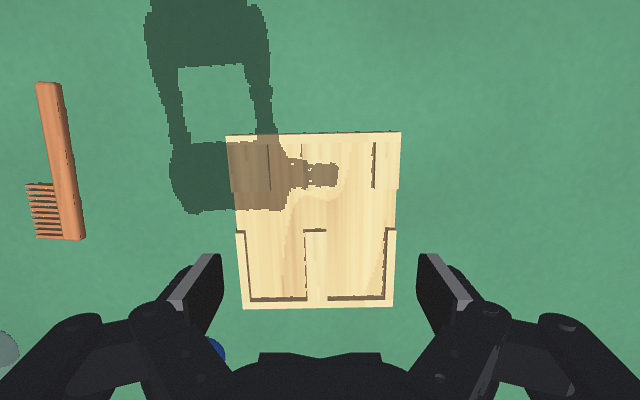

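The wrist view shows the tray at x 226–401, y 132–309 px. Its bays are toward world +x, with the lopsided recess on the -y side, so the centre is about (548,191) mm with yaw 6.1°. Next I look over the comb and brush.

```bash
python3 -m handwheel '[-0.1,-0.93,0,0,0,0,1, -0.1,-0.93,0,0,0,0,1, -0.1,-0.93,0,0,0,0,1, -0.1,-0.93,0,0,0,0,1, -0.1,-0.93,0,0,0,0,1, -0.1,-0.93,0,0,0,0,1, -0.1,-0.93,0,0,0,0,1, -0.1,-0.93,0,0,0,0,1, -0.1,-0.93,0,0,0,0,1, -0.1,-0.93,0,0,0,0,1]'
python3 look.py objs
```

```text
time_s: 2.88
tool_pos: [0.4406, -0.1802, 0.3039]
tcp_rot: [0.0, -0.044, 0.999, 0.0]
force: [-0.9, 1.1, -0.2]
width: 0.999
grip_force: 0.0
tray (522, 194, 118, 160) [[429, 238], [447, 76], [666, 100], [649, 262]]
tray (342, 152, 59, 141) [[413, -94], [416, -149], [590, -142], [588, -87]]
2.925 [ 0.44057203 -0.18044564  0.30394422] [ 4.18679961e-05 -4.33863392e-02  9.99058368e-01 -2.70481449e-05]
```

View pics/objs.png

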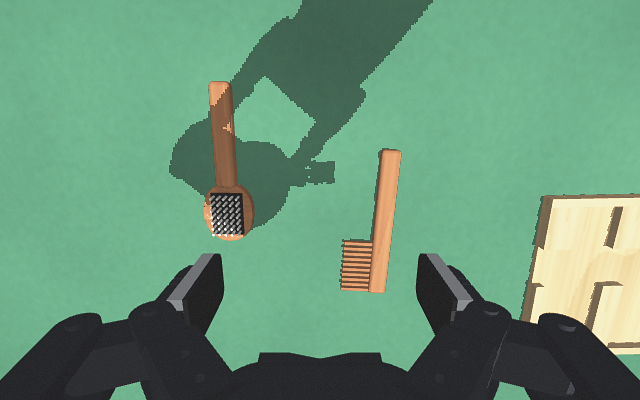

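The brush runs from handle end (220,83) to head (230,238), bristles up, and the comb bar from (391,151) to (376,292) with its teeth to the left (-y). I'll separate them with a red>green mask and fit the bar and handle centrelines.

```bash
cat > wood.py <<'E'
from h import *
def wood(z={0:.014,1:.02}):
    c=cam("wrist");im=env.read_camera("wrist").astype(int)
    m=((im[:,:,0]-im[:,:,1]>12)&(im[:,:,0]-im[:,:,2]>15)).astype(np.uint8)*255
    return c,m,im
if __name__=="__main__":
    c,m,im=wood()
    for b in blobs(m,500):
        x,y,w,h=cv2.boundingRect(b)
        if x+w>500: continue
        print((x,y,w,h))
        for r in range(y-1,y+h+2,8):
            s=b[b[:,0,1]==r][:,0,0]
            if len(s):
                P=cast(c,[[s.min(),r],[s.max()+1,r]],.014 if x>300 else .02)*1000
                print(r,s.min(),s.max(),np.round(P[:,:2],1).tolist())
        print("ends",np.round(cast(c,[[x+w/2,y],[x+w/2,y+h]],.012)*1000,1).tolist())
E
python3 wood.py
```

```text
(341, 149, 61, 144)
156 381 400 [[419.3, -115.0], [417.4, -93.0]]
164 380 399 [[428.3, -114.8], [426.3, -92.7]]
172 379 398 [[437.4, -114.7], [435.4, -92.4]]
180 378 397 [[446.6, -114.5], [444.6, -92.1]]
188 378 396 [[455.8, -113.3], [453.9, -91.7]]
196 377 396 [[465.3, -113.1], [463.3, -90.3]]
204 376 395 [[474.9, -112.9], [472.9, -90.0]]
212 375 394 [[484.7, -112.7], [482.7, -89.6]]
220 374 393 [[494.6, -112.6], [492.5, -89.3]]
228 373 392 [[504.6, -112.4], [502.6, -88.9]]
236 373 391 [[514.7, -111.0], [512.7, -88.6]]
244 345 390 [[527.9, -143.0], [523.1, -88.2]]
252 343 389 [[538.5, -144.3], [533.5, -87.9]]
260 344 388 [[549.0, -141.9], [544.2, -87.5]]
268 343 387 [[559.8, -141.9], [555.0, -87.1]]
276 342 386 [[570.9, -142.0], [566.0, -86.7]]
284 342 385 [[581.9, -140.8], [577.1, -86.3]]
292 370 383 [[590.1, -104.7], [588.5, -87.2]]
ends [[412.9, -126.1, 12.0], [592.6, -102.1, 12.0]]
(204, 81, 51, 160)
88 209 231 [[364.5, -301.9], [362.5, -278.4]]
96 209 231 [[372.4, -302.0], [370.3, -278.3]]
104 210 232 [[380.3, -301.0], [378.2, -277.1]]
112 211 233 [[388.3, -300.0], [386.2, -276.0]]
120 211 233 [[396.5, -300.0], [394.3, -275.9]]
128 212 233 [[404.7, -299.0], [402.6, -275.7]]
136 213 234 [[413.0, -298.0], [410.9, -274.6]]
144 213 235 [[421.5, -298.0], [419.4, -273.4]]
152 214 235 [[430.1, -297.0], [428.0, -273.2]]
160 214 235 [[438.9, -297.0], [436.7, -273.1]]
168 215 236 [[447.6, -295.9], [445.5, -271.8]]
176 216 236 [[456.6, -294.8], [454.5, -271.7]]
184 217 240 [[465.6, -293.7], [463.3, -267.1]]
192 208 248 [[475.8, -303.8], [471.7, -258.0]]
200 205 252 [[485.5, -307.2], [480.7, -253.2]]
208 204 254 [[495.1, -308.5], [490.0, -250.6]]
216 205 254 [[504.7, -307.4], [499.7, -250.3]]
224 207 252 [[514.3, -305.2], [509.7, -252.3]]
232 212 247 [[523.8, -299.5], [520.1, -257.8]]
240 228 231 [[532.3, -280.9], [531.8, -276.2]]
ends [[355.6, -283.1, 12.0], [537.1, -281.2, 12.0]]
```

```bash
python3 -m handwheel '[0.105,0.2,0,0,0,-0.042,0.6, 0.105,0.2,0,0,0,-0.042,0.6, 0.105,0.2,0,0,0,-0.042,0.6, 0.105,0.2,-0.15,0,0,-0.042,0.6, 0.105,0.2,-0.3,0,0,-0.042,0.6, 0.105,0.2,-0.4,0,0,-0.042,0.6, 0.105,0.2,-0.45,0,0,-0.042,0.6, 0.105,0.2,-0.5,0,0,-0.042,0.6, 0.105,0.2,-0.5,0,0,-0.042,0.6, 0.105,0.2,-0.54,0,0,-0.042,0.6, 0.105,0.2,-0.575,0,0,-0.042,0.6, 0.105,0.2,-0.575,0,0,-0.042,0.6, 0.105,0.2,-0.575,0,0,-0.042,0.6]' 40
python3 -c "
from h import *
cv2.imwrite('pics/c1.png',env.read_camera('wrist')[:,:,::-1])"
```

```text
time_s: 4.6
tool_pos: [0.4825, -0.1016, 0.0741]
tcp_rot: [0.0, -0.02, 1.0, -0.0]
force: [1.0, -0.1, 0.3]
width: 0.602
grip_force: 0.0
```

View pics/c1.png

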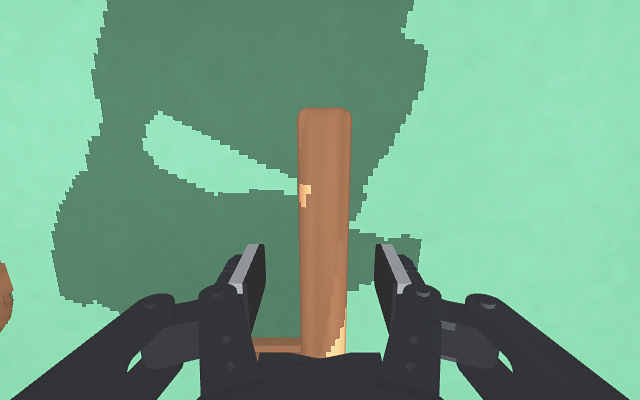

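The comb bar (about 300–350 px) is centred between the pads (265 and 375). Closing and lifting a little.

```bash
python3 -m handwheel '[0,0,0,0,0,0,0, 0,0,0,0,0,0,0, 0,0,0,0,0,0,0, 0,0,0,0,0,0,0, 0,0,0,0,0,0,0, 0,0,0,0,0,0,0, 0,0,0.05,0,0,0,0, 0,0,0.1,0,0,0,0, 0,0,0.15,0,0,0,0, 0,0,0.15,0,0,0,0]' 60
cat > held.py <<'E'
from h import *;import sys
H=float(sys.argv[1])   # handle height; expects plane through held handle top
c=cam("wrist");o=env.observe();im=env.read_camera("wrist").astype(int)
if len(sys.argv)>2: cv2.imwrite(f"pics/{sys.argv[2]}.png",im[:,:,::-1].astype(np.uint8))
m=((im[:,:,0]-im[:,:,1]>12)&(im[:,:,0]-im[:,:,2]>15)).astype(np.uint8)*255
Rt=rot(o["tcp_rot"]);t=o["tool_pos"]
for b in blobs(m,500):
    x,y,w,h=cv2.boundingRect(b)
    if not x<330<x+w: continue
    rows=[y+1]+list(range(y+10,230,20))
    for r in rows:
        s=b[b[:,0,1]==r][:,0,0]
        if len(s): print(r,s.min(),s.max(),np.round((cast(c,[[s.min(),r],[s.max()+1,r]],H)-t)@Rt*1000,1).tolist())
E
python3 held.py 0.074 c2
```

```text
time_s: 5.9
tool_pos: [0.4832, -0.1019, 0.135]
tcp_rot: [0.001, -0.02, 1.0, -0.001]
force: [0.6, -0.5, -0.1]
width: 0.238
grip_force: 59.8
108 300 339 [[70.5, -8.5, 60.9], [70.5, 7.0, 60.8]]
117 292 346 [[67.1, -11.7, 60.9], [67.1, 9.8, 60.8]]
137 292 345 [[59.3, -11.9, 60.9], [59.4, 9.6, 60.9]]
157 293 345 [[51.3, -11.7, 60.9], [51.4, 9.8, 60.9]]
177 293 344 [[43.0, -11.8, 60.9], [43.1, 9.6, 60.9]]
197 294 344 [[34.5, -11.6, 61.0], [34.5, 9.8, 60.9]]
217 295 344 [[25.6, -11.4, 61.0], [25.6, 10.0, 61.0]]
```

View pics/c2.png

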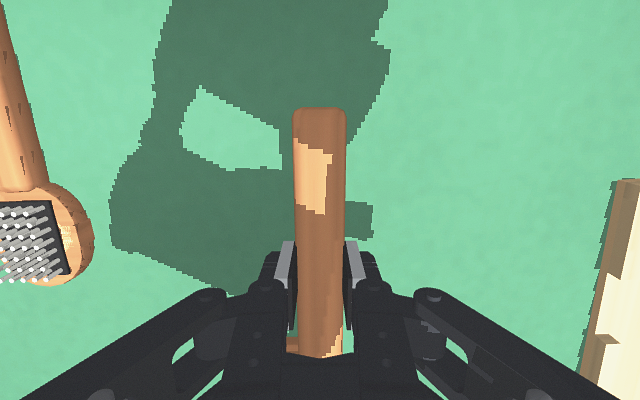

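Comb held level and square, its handle end 70 mm behind the TCP, as planned. Carrying it over the tray.

```bash
python3 -m handwheel '[0.01,0.1,0.02,0,0,0.02,0, 0.04,0.22,0.04,0,0,0.063,0, 0.08,0.34,0.04,0,0,0.063,0, 0.12,0.46,0.04,0,0,0.063,0, 0.12,0.58,0.04,0,0,0.063,0, 0.12,0.65,0.04,0,0,0.063,0, 0.12,0.65,0.04,0,0,0.063,0, 0.12,0.65,0.04,0,0,0.063,0]'
python3 held.py 0.09 c3; python3 - <<'E'
from h import *
c=cam("wrist");im=env.read_camera("wrist")
m=masks(im)[1]
for b in blobs(m,500): print(cv2.boundingRect(b),rect(cast(c,b[:,0],.016)))
E
```

```text
time_s: 6.95
tool_pos: [0.5298, 0.1579, 0.1488]
tcp_rot: [-0.001, -0.053, 0.999, -0.0]
force: [-0.1, 0.2, -0.3]
width: 0.235
grip_force: 59.8
80 214 537 [[80.6, -40.4, 59.0], [80.8, 80.8, 59.0]]
89 214 535 [[77.4, -40.7, 59.0], [77.6, 80.6, 58.9]]
109 216 532 [[70.2, -40.5, 59.0], [70.3, 80.8, 58.9]]
129 218 528 [[62.6, -40.4, 59.0], [62.8, 80.7, 58.9]]
149 220 525 [[54.9, -40.3, 59.0], [55.0, 80.9, 58.9]]
169 221 521 [[46.8, -40.6, 58.9], [47.0, 80.7, 58.9]]
189 227 508 [[38.5, -38.8, 58.9], [38.7, 76.8, 58.9]]
209 229 505 [[29.9, -38.6, 58.9], [30.0, 77.0, 58.9]]
229 231 502 [[20.9, -38.5, 58.9], [21.1, 77.1, 58.8]]
(483, 251, 24, 71) [[541, 286], [542, 275], [597, 283], [596, 293]]
(214, 78, 324, 232) [[431, 275], [451, 86], [606, 102], [586, 291]]
```

View pics/c3.png

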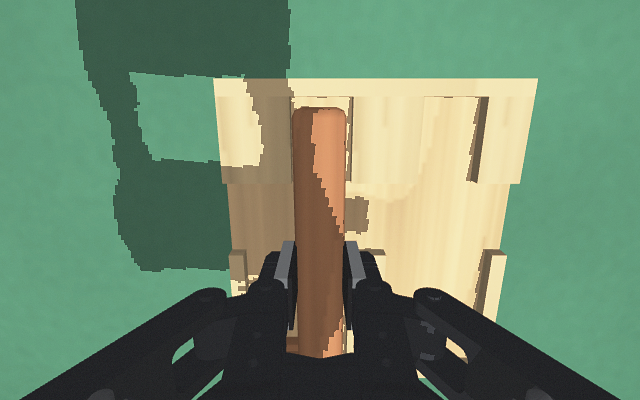

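The comb handle (293–346 px) sits over its slot (293–351), and the tray edge again gives a centre of (548.4,191.9) and yaw 6.04°. Lowering now.

```bash
python3 -m handwheel '[0.004,0.001,-0.04,0,0,0,0, 0.004,0.001,-0.08,0,0,0,0, 0.004,0.001,-0.11,0,0,0,0, 0.004,0.001,-0.13,0,0,0,0, 0.004,0.001,-0.145,0,0,0,0, 0.004,0.001,-0.16,0,0,0,0, 0.004,0.001,-0.17,0,0,0,0, 0.004,0.001,-0.17,0,0,0,0, 0.004,0.001,-0.17,0,0,0,0]'
```

```text
time_s: 8.18
tool_pos: [0.5321, 0.1589, 0.0822]
tcp_rot: [0.0, -0.053, 0.999, 0.0]
force: [0.1, -0.8, -0.3]
width: 0.235
grip_force: 59.8
```

```bash
python3 -m handwheel '[0,0,-0.003,0,0,0,0, 0,0,-0.004,0,0,0,0, 0,0,-0.004,0,0,0,0, 0,0,-0.004,0,0,0,0.3, 0,0,-0.004,0,0,0,0.4, 0,0,-0.004,0,0,0,0.45, 0,0,-0.004,0,0,0,0.45, 0,0,-0.004,0,0,0,0.45, 0,0,0.04,0,0,0,0.45, 0,0,0.12,0,0,0,0.45, 0,0,0.24,0,0,0,0.45, 0,0,0.36,0,0,0,0.45, 0,0,0.48,0,0,0,0.45, 0,0,0.54,0,0,0,0.6, 0,0,0.54,0,0,0,0.6]'
python3 -c "
from h import *
cv2.imwrite('pics/c4.png',env.read_camera('wrist')[:,:,::-1])"
```

```text
time_s: 10.05
tool_pos: [0.533, 0.159, 0.3015]
tcp_rot: [0.003, -0.053, 0.999, 0.0]
force: [0.5, 0.9, 0.4]
width: 0.601
grip_force: 0.0
```

View pics/c4.png

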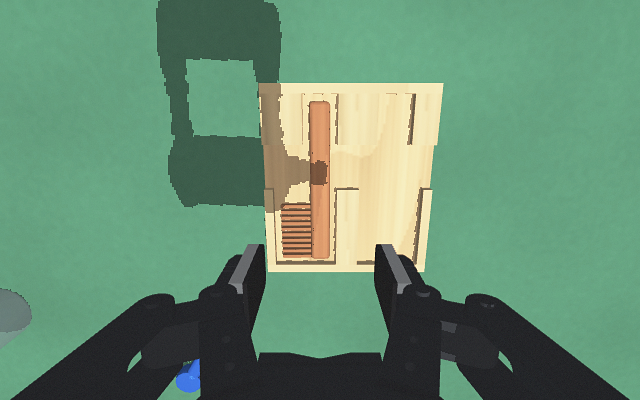

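The comb lies flat inside its recess, bar at 309–330 px and teeth in the lopsided bay. Going for the brush.

```bash
python3 -m handwheel '[-0.267,-1,0,0,0,-0.03,0.6, -0.267,-1,0,0,0,-0.03,0.6, -0.267,-1,0,0,0,-0.03,0.6, -0.267,-1,0,0,0,-0.03,0.6, -0.267,-1,0,0,0,-0.03,0.6, -0.267,-1,0,0,0,-0.03,0.6, -0.267,-1,0,0,0,-0.03,0.6, -0.267,-1,0,0,0,-0.03,0.6, -0.267,-1,0,0,0,-0.03,0.6, -0.267,-1,0,0,0,-0.03,0.6]'
python3 wood.py
```

```text
time_s: 11.35
tool_pos: [0.4253, -0.2398, 0.2973]
tcp_rot: [-0.0, -0.039, 0.999, 0.001]
force: [0.5, 0.3, 0.6]
width: 0.6
grip_force: 0.0
(254, 102, 49, 154)
109 264 284 [[364.0, -302.2], [362.3, -280.7]]
117 264 284 [[372.0, -301.9], [370.3, -280.4]]
125 264 285 [[380.0, -301.7], [378.2, -278.9]]
133 265 285 [[388.1, -300.4], [386.4, -278.5]]
141 265 285 [[396.4, -300.1], [394.7, -278.1]]
149 265 285 [[404.8, -299.9], [403.1, -277.7]]
157 266 285 [[413.3, -298.5], [411.6, -277.3]]
165 266 286 [[421.9, -298.3], [420.2, -275.8]]
173 266 286 [[430.7, -298.0], [428.9, -275.3]]
181 267 286 [[439.5, -296.6], [437.8, -274.9]]
189 267 287 [[448.5, -296.3], [446.7, -273.3]]
197 267 287 [[457.6, -296.0], [455.8, -272.9]]
205 265 292 [[467.1, -297.9], [464.6, -266.8]]
213 258 299 [[477.1, -305.4], [473.4, -258.5]]
221 255 302 [[486.9, -308.6], [482.7, -254.5]]
229 254 302 [[496.7, -309.5], [492.3, -253.9]]
237 255 302 [[506.4, -308.1], [502.2, -253.3]]
245 294 300 [[512.9, -263.0], [512.3, -254.9]]
253 291 294 [[523.3, -265.9], [522.9, -261.3]]
ends [[356.0, -288.6, 12.0], [532.3, -281.0, 12.0]]
```

```bash
python3 -m handwheel '[0,-0.118,0,0,0,-0.005,0.6, 0,-0.118,-0.1,0,0,-0.005,0.6, 0,-0.118,-0.22,0,0,-0.005,0.6, 0,-0.118,-0.34,0,0,-0.005,0.6, 0,-0.118,-0.42,0,0,-0.005,0.6, 0,-0.118,-0.47,0,0,-0.005,0.6, 0,-0.118,-0.51,0,0,-0.005,0.6, 0,-0.118,-0.54,0,0,-0.005,0.6, 0,-0.118,-0.558,0,0,-0.005,0.6, 0,-0.118,-0.558,0,0,-0.005,0.6, 0,-0.118,-0.558,0,0,-0.005,0.6]' 60
python3 held.py 0.02
```

```text
time_s: 12.78
tool_pos: [0.4255, -0.2887, 0.0753]
tcp_rot: [0.0, -0.035, 0.999, -0.0]
force: [-0.6, -0.6, -0.6]
width: 0.602
grip_force: 0.0
112 306 340 [[69.2, -6.0, 55.3], [69.2, 7.1, 55.3]]
121 296 349 [[65.9, -9.8, 55.3], [65.9, 10.5, 55.3]]
141 295 350 [[58.4, -10.3, 55.3], [58.4, 11.1, 55.3]]
161 296 349 [[50.7, -10.0, 55.3], [50.7, 11.0, 55.3]]
181 296 349 [[42.7, -10.2, 55.3], [42.8, 11.2, 55.3]]
201 297 348 [[34.4, -10.0, 55.3], [34.5, 11.0, 55.3]]
221 297 348 [[25.9, -10.1, 55.3], [25.9, 11.2, 55.3]]
```

```bash
python3 -m handwheel '[0,0,-0.002,0,0,0,0, 0,0,-0.002,0,0,0,0, 0,0,-0.002,0,0,0,0, 0,0,-0.002,0,0,0,0, 0,0,-0.002,0,0,0,0, 0,0,-0.002,0,0,0,0, 0,0,0.05,0,0,0,0, 0,0,0.1,0,0,0,0, 0,0,0.18,0,0,0,0, 0,0,0.18,0,0,0,0]' 80
python3 - <<'E'
from h import *
o=env.observe();print(o["tool_pos"])
E
python3 held.py 0.092 b2
```

```text
time_s: 14.08
tool_pos: [0.4261, -0.2894, 0.1487]
tcp_rot: [0.002, -0.035, 0.999, -0.002]
force: [-0.3, 0.8, -0.5]
width: 0.235
grip_force: 78.9
[ 0.42612654 -0.28938617  0.14871346]
113 302 337 [[68.7, -7.5, 56.5], [68.8, 6.0, 56.5]]
122 292 345 [[65.4, -11.4, 56.6], [65.5, 9.1, 56.5]]
142 291 346 [[57.9, -11.9, 56.6], [57.9, 9.7, 56.5]]
162 292 346 [[50.1, -11.7, 56.6], [50.1, 9.9, 56.5]]
182 292 345 [[42.0, -11.9, 56.6], [42.0, 9.7, 56.5]]
202 293 345 [[33.6, -11.7, 56.7], [33.7, 9.9, 56.6]]
222 294 345 [[24.9, -11.5, 56.7], [25.0, 10.1, 56.6]]
```

View pics/b2.png

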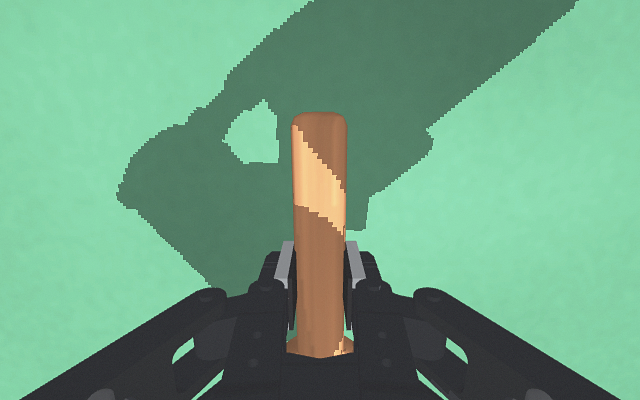

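The brush is held level and square in the pads, handle end at (319,112). Carrying it in two legs.

```bash
python3 -m handwheel '[0.02,0.1,0.02,0,0,0.01,0, 0.05,0.22,0.05,0,0,0.034,0, 0.08,0.36,0.05,0,0,0.034,0, 0.12,0.5,0.05,0,0,0.034,0, 0.16,0.64,0.05,0,0,0.034,0, 0.2,0.78,0.05,0,0,0.034,0, 0.24,0.9,0.05,0,0,0.034,0, 0.24,0.9,0.05,0,0,0.034,0, 0.24,0.9,0.05,0,0,0.034,0]'
python3 -m handwheel '[0,0.1,0,0,0,0,0, 0,0.22,0,0,0,0,0, 0,0.34,0,0,0,0,0, 0,0.415,0,0,0,0,0, 0,0.415,0,0,0,0,0, 0,0.415,0,0,0,0,0, 0,0.415,0,0,0,0,0]'
python3 - <<'E'
from h import *
o=env.observe();c=cam("wrist");im=env.read_camera("wrist");cv2.imwrite("pics/b3.png",im[:,:,::-1])
print(o["tool_pos"],o["tcp_rot"],o["grip_force"])
for b in blobs(masks(im)[1],500): print(cv2.boundingRect(b),rect(cast(c,b[:,0],.016)))
E
```

```text
time_s: 15.25
tool_pos: [0.5201, 0.0715, 0.1651]
tcp_rot: [-0.001, -0.053, 0.999, -0.0]
force: [-0.3, 0.3, -0.9]
width: 0.231
grip_force: 78.9
time_s: 16.12
tool_pos: [0.5212, 0.2362, 0.1665]
tcp_rot: [-0.0, -0.052, 0.999, -0.0]
force: [0.2, 0.7, -1.3]
width: 0.233
grip_force: 79.0
[0.52123495 0.23616434 0.1664609 ] [-2.75644112e-04 -5.18120767e-02  9.98656796e-01 -1.91850323e-04] 78.95010709762573
(97, 80, 299, 244) [[430, 274], [451, 85], [631, 105], [610, 294]]
```

View pics/b3.png

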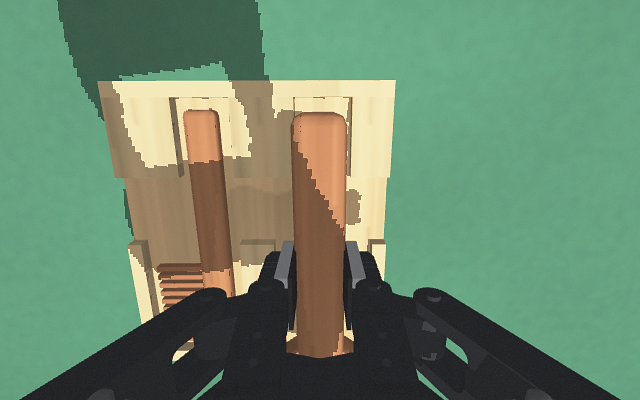

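The brush hangs over its slot, handle at 292–346 px with the slot edges around 293–350. Lowering.

```bash
python3 -m handwheel '[0.004,0.004,-0.04,0,0,0,0, 0.004,0.004,-0.08,0,0,0,0, 0.004,0.004,-0.12,0,0,0,0, 0.004,0.004,-0.15,0,0,0,0, 0.004,0.004,-0.17,0,0,0,0, 0.004,0.004,-0.185,0,0,0,0, 0.004,0.004,-0.2,0,0,0,0, 0.004,0.004,-0.208,0,0,0,0, 0.004,0.004,-0.212,0,0,0,0, 0.004,0.004,-0.212,0,0,0,0, 0.004,0.004,-0.212,0,0,0,0]'
```

```text
time_s: 17.55
tool_pos: [0.5229, 0.2393, 0.0822]
tcp_rot: [0.0, -0.053, 0.999, 0.0]
force: [0.8, -0.6, -2.0]
width: 0.235
grip_force: 78.9
```

```bash
python3 -m handwheel '[0,-0.002,-0.002,0,0,0,0, 0,-0.002,-0.003,0,0,0,0, 0,-0.002,-0.003,0,0,0,0, 0,-0.002,-0.003,0,0,0,0.3, 0,-0.002,-0.003,0,0,0,0.4, 0,-0.002,-0.003,0,0,0,0.45, 0,-0.002,-0.003,0,0,0,0.45, 0,-0.002,-0.003,0,0,0,0.45, 0,-0.002,0.04,0,0,0,0.45, 0,-0.002,0.12,0,0,0,0.45, 0,-0.002,0.24,0,0,0,0.45, 0,-0.002,0.36,0,0,0,0.45, 0,-0.002,0.48,0,0,0,0.45, 0,-0.002,0.54,0,0,0,0.6, 0,-0.002,0.54,0,0,0,0.6]'
python3 - <<'E'
from h import *
a=env.read_camera("wrist");b=env.read_camera("side")[110:220,210:340]
b=cv2.resize(b,None,fx=2.2,fy=2.2);p=np.zeros((650,640,3),np.uint8)
a=a[40:300,120:560];p=np.zeros((260+b.shape[0],440,3),np.uint8);p[:260]=a;p[260:,:b.shape[1]]=b
cv2.imwrite("pics/fin.png",p[:,:,::-1])
E
```

```text
time_s: 19.42
tool_pos: [0.5238, 0.2388, 0.3016]
tcp_rot: [0.003, -0.053, 0.999, 0.001]
force: [0.7, 0.3, -0.6]
width: 0.601
grip_force: 0.0
```

View pics/fin.png

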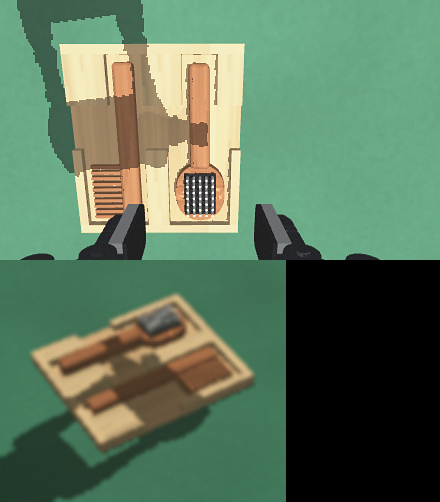

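Both pieces lie flat in their recesses: brush handle at (200,90) with its head at (200,195), comb at (127,130) with its teeth in the lopsided bay. The gripper is clear, so I'm handing in.

```bash
python3 -c "
from station import env
print(env.finish_job())"
```

```text
the job is handed in; nothing more can be done
None
```

The brush and comb are both lying flat in their own recesses, as the last camera views showed. The gripper was clear, nothing else was touched, and the job was handed in at about 19.5 s; no verdict came back.

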